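Find the full sugar tin by its weight

TASK

Three identical closed sugar tins stand in the walnut stand; only one is full, and you can tell it only by its weight. Stand the two lighter, part-used tins upright on the birch board to the right of the stand, so that they can go back to be refilled, and finish holding the heaviest tin upright in the gripper, its base at least 15 cm above the counter, still and ready for me to take from you: do not put it down. The tins are thin and dent easily, so grip them lightly, no harder than about 30 N on each finger, set them down softly without dropping them, and do not disturb the other things on the counter.

Things in the scene. Friction and masses are not known exactly. Their poses are not given: they have to be found in the camera images.
- tin_a_center (a point): centre, half-way up, of one of three identical closed sugar tins: upright cylinder 62 mm in diameter, 90 mm tall, dark teal with a white paper band and a plain metal slip lid (lid stays on), best gripped by its upper part so that the lid stays clear of the palm. z is the tin's axis. Starts in one of the stand's wells, any of the three. A full tin weighs 410 to 480 g, a part-used one 130 to 290 g; only one is full, and it looks just like the others
- tin_b_center (a point): centre, half-way up, of one of three identical closed sugar tins: upright cylinder 62 mm in diameter, 90 mm tall, dark teal with a white paper band and a plain metal slip lid (lid stays on), best gripped by its upper part so that the lid stays clear of the palm. z is the tin's axis. Starts in one of the stand's wells, any of the three. A full tin weighs 410 to 480 g, a part-used one 130 to 290 g; only one is full, and it looks just like the others
- tin_c_center (a point): centre, half-way up, of one of three identical closed sugar tins: upright cylinder 62 mm in diameter, 90 mm tall, dark teal with a white paper band and a plain metal slip lid (lid stays on), best gripped by its upper part so that the lid stays clear of the palm. z is the tin's axis. Starts in one of the stand's wells, any of the three. A full tin weighs 410 to 480 g, a part-used one 130 to 290 g; only one is full, and it looks just like the others
- tin_a: the tin whose centre is point tin_a_center; this origin is the centre of its underside
- tin_b: the tin whose centre is point tin_b_center; this origin is the centre of its underside
- tin_c: the tin whose centre is point tin_c_center; this origin is the centre of its underside
- tin_stand: dark walnut stand, 92 mm (x) by 324 mm (y) and 26 mm high, fixed to the counter; origin at the centre of its underside. Three round wells, 70 mm wide and 14 mm deep, in a row along its y axis, centres 100 mm apart (the middle one at the origin): a tin's base rests 12 mm above the counter and lifts straight out; neighbouring tins stand 38 mm apart, while across the row (along the stand's x) there is free room for the fingers
- refill_board: pale birch serving board on the right of the stand (a similar board far to the left beyond the till is not meant), rectangular, 172 mm (x) by 262 mm (y, the long side) by 16 mm thick, fixed, lying flat; origin at the centre of its underside, its top 16 mm above the counter; empty at the start
- order_pad: white order pad lying flat, 142 x 92 x 16 mm, leave alone; origin centre of underside
- sleeve_stack: stack of brown cup sleeves, 68 mm wide, 114 mm tall, leave alone; origin centre of underside
- dessert_cup: lidded dessert cup, 78 x 82 x 82 mm tall, leave alone; origin centre of underside
- milk_pitcher: metal milk pitcher, 72 x 113 x 104 mm tall, leave alone; origin centre of underside
- soap_pump: white soap pump bottle, 60 x 98 x 140 mm tall, leave alone; origin centre of underside
Not all that is in view belongs to the job. Leave any orange or purple look-alike of the tin_a alone.

How it is judged:
By the outcome, as a careful person would: the job done as asked, in the order asked, and still so for the second after the job is handed in, while the arm keeps its last pose, push and grip.
It also fails if it takes over 72 s, if anything falls off the work surface, if the arm or the gripper's body presses on something with over 40 N, if the wrist force passes 120 N, or if a joint passes its speed limit or range.

ROBOT

A 7-joint arm with a two-finger parallel gripper is mounted at the origin on a cart in front of the work surface, level with it; the furniture and walls round the work are solid. World frame = base frame: x ahead of the robot, y to its left, z up, the work surface at z = 0. Lengths are in m, angles in degrees, forces in N, time in s.
With the tool pointing down it reaches from about 0.4 to 0.9 m from the base axis. Payload 5.5 kg.
Tool frame: the origin (TCP) lies midway between the tips of the shut fingers; the grasp point (between the pads) lies 19 mm behind it; z points along the fingers, y is the line along which they close (so a half turn about z gives the same grasp; the last joint's range is limited). The gripper opens to 85 mm and grips with 20 to 120 N. Pads are 22 mm wide; open, the fingers measure 114 mm over their backs; the gripper's body (76 mm by 85 mm) begins 54 mm behind the grasp point. The pads swing forward as they close: fully open they stand 13 mm farther back than shut.
Start: joints at [-61.352, 28.699, -24.465, 88.831, 12.651, 65.22, -12.049], TCP at [0.152, 0.632, 0.198] pointing down, gripper open.
Joint ranges: [-164.97, 164.97], [-17.58, 116.51], [-87.97, 89.64], [11.32, 138.91], [-80.73, 260.73], [10.89, 115.49], [-147.41, 147.41]. Speed limits (degrees/s): [147.25, 147.25, 180, 180, 180, 180, 180].

INTERFACE

Orientations are given as [roll, pitch, yaw] about the fixed x, y, z axes, in that order (R = Rz(yaw) Ry(pitch) Rx(roll)).
In Python, from rig import sensors, vision, ticket gives the robot as it stands.
- The arm moves only by the tool send_rows, never from a script. Its argument "commands" is a list of rows, each a list of 2 entries, a list of its own where there are three numbers: the shift along the world's x, y, z as a fraction of full scale, then the turn about the world's z as a fraction of full scale. A call has 1 to 8 rows; each row shifts and turns the commanded pose from where the row before left it; what a row does not reach is not made up. Full scale, the value 1, is 0.02 m for a shift and 8 degrees for a turn. A row lasts 1/10 s, in which the tool goes at most 50 mm and 8.59 degrees, less where a joint would pass 70% of its speed; a pose out of reach is approached as far as the arm can. A call with a number of a shift or a turn outside -1 to 1 is refused whole. A call with a gripper value outside its range is refused whole. "claw" is the opening in per cent of the stroke, from 0 (shut) to 100 (fully open), set as the call begins (left out, the last holds). The fingers move at their own pace and stop on an object; the grip force is fixed at half the most. Time passes only in rows, so rows that do not move let the fingers close. It gives the time, the measured TCP pose, the force, the opening and the grip force at its end, in the units of the state.
- sensors.read_state(): the state, without advancing time (a new reading comes with each control period).
- vision.capture(name): name is "scene" or "top" or "wrist"; returns a dict with "img" (420x560x3 uint8, red, green, blue), "mtx" (3x3 intrinsics, pixels), "dist" ([k1, k2, p1, p2, k3] as OpenCV has them; the pictures are not rectified), "R" (3x3) and "t" (3): a world point X has camera coordinates R X + t. Camera axes: x right, y down, z forward; pixel columns grow to the right and rows downward; lengths in m; the calibration is good to about 2 mm. A picture is of the moment at which its call begins. There is no depth.
- ticket.job_done(): hands the job in; it is judged then, once.
The state is a dict: "time_s": time; "joints": joint angles; "qvel": joint speeds; "joint_torque": joint torques, N m; "tcp_pos": TCP position; "tool_rot": TCP orientation; "force": force on the tool from outside, world axes, zero at the start; "torque": the same for the moment, N m; "opening": opening from 0.0 (shut) to 1.0 (fully open); "grasp_force": force on a finger pad.
Only numpy, scipy, OpenCV 4.12 (cv2) and the standard library are available. Lean on these libraries where they do the work, as an engineer would, in place of code of your own. Each camera call takes 0.05 s, during which the arm holds its last target. There are 200 camera calls.

## Working session

There is one attempt and no reset: what is moved stays moved. The work goes in short steps, Python scripts to look and compute and a tool call to move; the robot and the scene stay as the last step left them, time stands still between calls to the robot, and variables do not carry over. Pictures are saved under pics/ and viewed, at most 10 in all, crops included, and the job is handed in when it is done.

Besides the shell and the picture viewer there is one more tool, called after ">>>" by a JSON object that holds its "op" and its "data". send_rows: Moves the arm, as the interface text tells. Its arguments: {"type":"object","properties":{"commands":{"type":"array","items":{"type":"array"}},"claw":{"type":"number"}},"required":["commands"]}

```bash
mkdir -p pics; cat > h.py <<'E'
import numpy as np,cv2
from rig import sensors,vision,ticket
def snap(n,f):
    c=vision.capture(n); cv2.imwrite('pics/'+f,c['img'][:,:,::-1]); np.savez('pics/'+f+'.npz',**c); return c
def ray(c,px,z):
    p=cv2.undistortPoints(np.array([[px]],float),np.array(c['mtx'],float),np.array(c['dist'],float))[0,0]
    R=np.array(c['R']);t=np.array(c['t']); d=R.T@np.array([p[0],p[1],1]); o=-R.T@t
    return o+d*(z-o[2])/d[2]
E
python3 - <<'E'
from h import *
a=snap('top','top0.png');b=snap('scene','scene0.png')
print(sensors.read_state())
for c in(a,b):print(-np.array(c['R']).T@c['t'],c['mtx'][0])
E
```

```text
{'time_s': 0.1, 'joints': array([-61.35389501,  28.74872881, -24.45406741,  88.8850132 ,
        12.65165595,  65.21952107, -12.04836022]), 'qvel': array([ 0.05876202, -0.1620707 , -0.1333673 , -0.13251769,  0.05129173,
       -0.12704683, -0.08711617]), 'joint_torque': array([-1.15689891e-02, -5.70816278e+01, -5.83910286e+00, -2.81748891e+01,
        1.03979578e-02,  5.68989126e-03,  1.88446485e-06]), 'tcp_pos': array([0.15234922, 0.63119771, 0.19666299]), 'tool_rot': array([-1.79900140e+02, -2.95270747e-03,  1.66437884e+02]), 'force': array([ 0.38825965,  0.53553255, -0.59555997]), 'torque': array([ 0.03305697, -0.0052866 , -0.03320804]), 'grasp_force': 0.0, 'opening': 0.9956899655946739}
[-0.02783332  0.14666589  1.67119208] [532.54976844   0.         274.42285514]
[-0.37483093 -0.53090299  1.37630108] [543.69258551   0.         277.7057851 ]
```

View pics/top0.png

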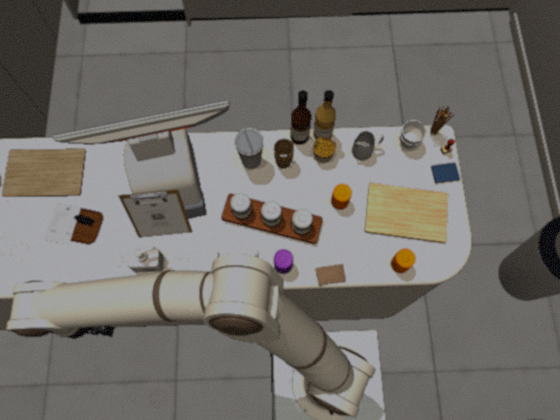

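View pics/scene0.png

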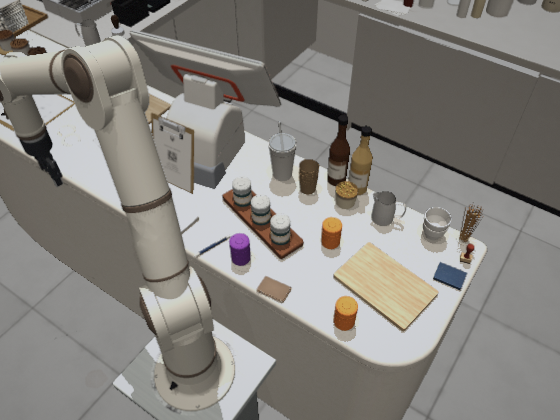

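The top view shows the stand with three lids near (241,203), (271,211) and (302,220). The refill board is at (407,212), with orange look-alikes at (341,195) and (403,261) and a purple one at (284,261). Next I'll measure these.

```bash
python3 - <<'E'
from h import *
for f,rs,rb in(('top0',(215,185,115,62),(355,175,100,75)),('scene0',(215,170,95,90),(325,235,120,95))):
    c=dict(np.load(f'pics/{f}.png.npz')); hsv=cv2.cvtColor(c['img'],cv2.COLOR_RGB2HSV)
    for nm,r,lo,hi,z in(('stand',rs,(0,90,30),(14,255,150),.026),('board',rb,(12,50,150),(35,200,255),.016)):
        x,y,w,h=r; m=np.zeros(hsv.shape[:2],np.uint8); m[y:y+h,x:x+w]=cv2.inRange(hsv,lo,hi)[y:y+h,x:x+w]
        pts=cv2.findNonZero(cv2.morphologyEx(m,cv2.MORPH_OPEN,np.ones((2,2))))
        hull=cv2.convexHull(pts)[:,0]
        W=np.array([ray(c,p,z)[:2] for p in hull.astype(float)],np.float32)
        print(f,nm,len(pts),cv2.minAreaRect(W))
    for k,cc in{'top0':[(240,201),(271,211),(302,219),(341,190),(404,257),(284,258)],'scene0':[(242,184),(261,202),(281,222),(332,225),(346,304),(240,242)]}[f].__class__ and enumerate({'top0':[(240,201),(271,211),(302,219),(341,190),(404,257),(284,258)],'scene0':[(242,184),(261,202),(281,222),(332,225),(346,304),(240,242)]}[f]):
        print(f,k,ray(c,cc,.102 if k<3 else .09).round(3))
t=cv2.imread('pics/top0.png')[170:280,215:455]; s=cv2.imread('pics/scene0.png')[165:330,210:440]
cv2.imwrite('pics/c1.png',np.vstack([cv2.resize(t,(800,366),interpolation=2)]))
E
```

```text
top0 stand 1370 ((0.5053565502166748, 0.14617042243480682), (0.31832337379455566, 0.09245806932449341), 72.90646362304688)
top0 board 3886 ((0.5171902179718018, -0.29690635204315186), (0.2600310444831848, 0.1698138415813446), 79.74113464355469)
top0 0 [0.544 0.246 0.102]
top0 1 [0.507 0.15  0.102]
top0 2 [0.478 0.055 0.102]
top0 3 [ 0.574 -0.075  0.09 ]
top0 4 [ 0.35  -0.249  0.09 ]
top0 5 [0.359 0.115 0.09 ]
scene0 stand 1084 ((0.5031301379203796, 0.13899411261081696), (0.32328054308891296, 0.09742100536823273), 72.70833587646484)
scene0 board 4541 ((0.47515368461608887, -0.2911348044872284), (0.25950324535369873, 0.25473830103874207), 79.82913208007812)
scene0 0 [0.538 0.24  0.102]
scene0 1 [0.51  0.145 0.102]
scene0 2 [0.478 0.048 0.102]
scene0 3 [ 0.564 -0.08   0.09 ]
scene0 4 [ 0.35  -0.251  0.09 ]
scene0 5 [0.356 0.111 0.09 ]
```

View pics/c1.png

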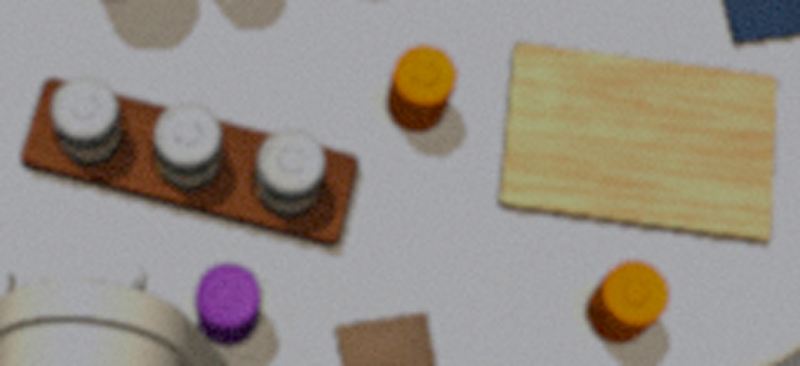

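Stand centre is about (0.505, 0.145) and its yaw -17°. The wells are at (0.534,0.241), (0.505,0.146) and (0.476,0.050), and the lid rays agree. The board is at (0.517,-0.297) with yaw -10°, and its measured sizes match the given ones. Tool yaw needs to be about 73°. I'll set out now.

>>> {"op": "send_rows", "data": {"commands": [[[0.4,-1,0.2],-1],[[0.4,-1,0.2],-1],[[0.4,-1,0.2],-1],[[0.4,-1,0.2],-1],[[0.4,-1,0.2],-1],[[0.4,-1,0],-1],[[0.4,-1,0],-1],[[0.4,-1,0],-1]]}}

```text
time_s: 0.9
tcp_pos: [0.2166, 0.4707, 0.2173]
tool_rot: [-180.0, 0.0, 102.1]
force: [0.7, 0.0, -0.3]
opening: 1.0
grasp_force: 0.0
```

>>> {"op": "send_rows", "data": {"commands": [[[0.5,-1,0],-1],[[0.5,-1,0],-1],[[0.5,-1,0],-1],[[0.5,-1,0],-0.7],[[0.8,-1,0],0],[[0.8,-1,0],0],[[0.8,-1,0],0],[[0.8,-1,0],0]]}}

```text
time_s: 1.7
tcp_pos: [0.3207, 0.3108, 0.2174]
tool_rot: [-180.0, 0.0, 72.8]
force: [0.4, -0.7, 0.3]
opening: 0.998
grasp_force: 0.0
```

>>> {"op": "send_rows", "data": {"commands": [[[0.5,-1,0],0],[[0.5,-1,0],0],[[0.6,-1,0],0],[[0.6,-1,0],0],[[0.6,-1,0],0],[[0.6,-1,0],0],[[0.6,-1,0],0],[[0.6,-1,0],0]]}}

```text
time_s: 2.5
tcp_pos: [0.4125, 0.1509, 0.2174]
tool_rot: [-180.0, 0.0, 72.8]
force: [-0.1, -0.2, -0.4]
opening: 1.006
grasp_force: 0.0
```

>>> {"op": "send_rows", "data": {"commands": [[[0.6,-1,0],0],[[0.6,-1,0],0],[[0.6,-1,0],0],[[0.6,-1,0],0],[[0.7,-1,0],0],[[0,0,0],0],[[0,0,0],0]]}}

```text
time_s: 3.2
tcp_pos: [0.474, 0.0517, 0.2172]
tool_rot: [-179.9, 0.0, 72.8]
force: [-0.3, -0.0, -0.7]
opening: 0.998
grasp_force: 0.0
```

```bash
python3 - <<'E'
from h import *
c=snap('wrist','w1.png'); s=sensors.read_state(); print(s['tcp_pos'],s['tool_rot'],s['force'])
R=np.array(c['R']);
for P in[(.476,.05,.102),(.505,.146,.102)]+[tuple(s['tcp_pos'])]:
    print(P,cv2.projectPoints(np.array([P],float),cv2.Rodrigues(R)[0],np.array(c['t'],float),np.array(c['mtx'],float),np.array(c['dist'],float))[0].ravel())
E
```

```text
[0.47377363 0.0524283  0.21720341] [-1.79934171e+02  7.80833131e-03  7.28516672e+01] [-0.79448485 -0.73948991  0.46164489]
(0.476, 0.05, 0.102) [282.45184326 192.99579753]
(0.505, 0.146, 0.102) [281.91219925  77.33494475]
(np.float64(0.4737736271962634), np.float64(0.05242829501567847), np.float64(0.2172034146802877)) [279.26695759 242.52265134]
```

View pics/w1.png

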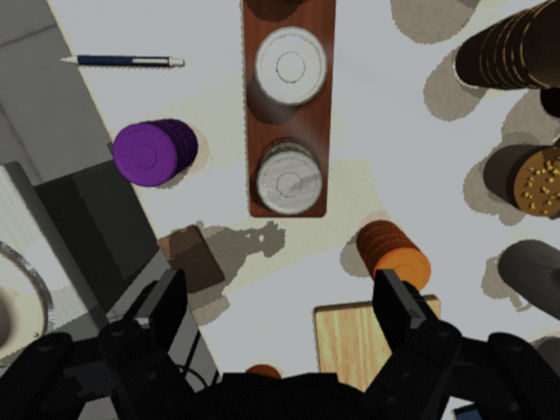

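The wrist view shows the right tin's lid at (289,181) and the middle lid at (291,66). Both are about 7–12 px off what I predicted, so I'll turn that into a correction.

```bash
python3 - <<'E'
from h import *
c=dict(np.load('pics/w1.png.npz'))
for p in[(289,181),(291,66),(250,215),(326,215)]:print(p,ray(c,p,.102 if p[1]<200 else .026).round(4))
F=[]
import time
for i in range(4):
    vision.capture('wrist'); F.append(sensors.read_state()['force'])
print(np.array(F).round(2))
E
```

```text
(289, 181) [0.4851 0.0592 0.102 ]
(291, 66) [0.5147 0.1521 0.102 ]
(250, 215) [0.4251 0.0149 0.026 ]
(326, 215) [ 0.5123 -0.0122  0.026 ]
[[-0.02  0.21  0.81]
 [-0.3   0.26 -0.3 ]
 [-0.04  0.27 -0.36]
 [-0.84 -0.98  0.56]]
```

>>> {"op": "send_rows", "data": {"commands": [[[0.5,0.35,-0.8],0],[[0,0,-0.8],0],[[0,0,-0.8],0],[[0,0,0],0],[[0,0,0],0]]}}

```text
time_s: 3.95
tcp_pos: [0.4842, 0.0592, 0.1698]
tool_rot: [-180.0, 0.0, 72.9]
force: [0.9, 0.5, -0.7]
opening: 1.001
grasp_force: 0.0
```

```bash
python3 - <<'E'
from h import *
c=snap('wrist','w2.png'); s=sensors.read_state(); print(s['tcp_pos'],s['tool_rot'],-np.array(c['R']).T@c['t'])
P=np.array([(.485,.059,.102),(.478,.05,.102)])
print(cv2.projectPoints(P,cv2.Rodrigues(np.array(c['R']))[0],np.array(c['t'],float),np.array(c['mtx'],float),np.array(c['dist'],float))[0])
E
```

```text
[0.48478419 0.05923905 0.17029147] [ 1.79960878e+02 -2.84465194e-02  7.28627080e+01] [0.50749183 0.13603892 0.34607806]
[[[280.94509214 207.82263864]]

 [[275.89368116 220.43926832]]]
```

View pics/w2.png

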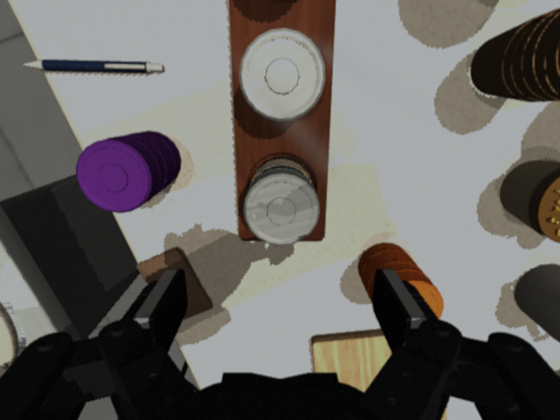

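The right lid at (282,207) sits midway between the fingers, which confirms the tin is at (0.485,0.059). The tool is centred, so I'll descend and close in steps.

>>> {"op": "send_rows", "data": {"commands": [[[0,0,-0.8],0],[[0,0,-0.8],0],[[0,0,-0.8],0],[[0,0,-0.8],0],[[0,0,-0.8],0],[[0,0,-0.8],0],[[0,0,-0.8],0],[[0,0,-0.4],0]]}}

```text
time_s: 4.8
tcp_pos: [0.4846, 0.0591, 0.0494]
tool_rot: [180.0, -0.0, 72.8]
force: [0.5, -0.7, 0.5]
opening: 1.005
grasp_force: 0.0
```

>>> {"op": "send_rows", "data": {"commands": [[[0,0,0],0],[[0,0,0],0],[[0,0,0],0],[[0,0,0],0]], "claw": 75}}

```text
time_s: 5.2
tcp_pos: [0.4852, 0.059, 0.0504]
tool_rot: [179.9, -0.1, 72.8]
force: [0.0, 0.0, -0.2]
opening: 0.749
grasp_force: 0.0
```

>>> {"op": "send_rows", "data": {"commands": [[[0,0,0],0],[[0,0,0],0],[[0,0,0],0]], "claw": 73}}

```text
time_s: 5.5
tcp_pos: [0.4853, 0.0589, 0.0501]
tool_rot: [179.9, -0.0, 72.8]
force: [1.8, -0.8, 1.4]
opening: 0.729
grasp_force: 0.8
```

>>> {"op": "send_rows", "data": {"commands": [[[0,0,0],0],[[0,0,0],0],[[0,0,0],0]], "claw": 71.5}}

```text
time_s: 5.8
tcp_pos: [0.4854, 0.0589, 0.0502]
tool_rot: [179.9, -0.0, 72.8]
force: [1.6, -0.9, 6.1]
opening: 0.719
grasp_force: 14.7
```

>>> {"op": "send_rows", "data": {"commands": [[[0,0,0],0],[[0,0,0],0],[[0,0,0],0]], "claw": 70}}

```text
time_s: 6.1
tcp_pos: [0.4854, 0.0589, 0.0504]
tool_rot: [179.9, -0.0, 72.8]
force: [1.2, -0.9, 8.0]
opening: 0.708
grasp_force: 39.3
```

That step overshot 30 N, so I'll ease off straight away.

>>> {"op": "send_rows", "data": {"commands": [[[0,0,0],0],[[0,0,0],0],[[0,0,0],0]], "claw": 71.1}}

```text
time_s: 6.4
tcp_pos: [0.4854, 0.0589, 0.0503]
tool_rot: [179.9, -0.0, 72.8]
force: [1.3, -0.7, 6.9]
opening: 0.71
grasp_force: 29.2
```

>>> {"op": "send_rows", "data": {"commands": [[[0,0,0.3],0],[[0,0,0.3],0],[[0,0,0.5],0],[[0,0,0.8],0],[[0,0,0.8],0],[[0,0,0.5],0],[[0,0,0],0],[[0,0,0],0]]}}

```text
time_s: 7.2
tcp_pos: [0.4841, 0.0589, 0.1135]
tool_rot: [-180.0, -0.0, 72.8]
force: [-0.0, -0.2, -4.7]
opening: 0.71
grasp_force: 28.4
```

```bash
cat >> h.py <<'E'
def weigh(n=12):
    F=[]
    for i in range(n):
        vision.capture('wrist'); s=sensors.read_state(); F.append(s['force'])
    F=np.array(F); print('F',F.mean(0).round(2),F.std(0).round(2),'grip',s['grasp_force'],s['opening'],s['tcp_pos'],s['time_s'])
E
python3 -c "
from h import *
weigh()"
```

```text
F [-0.18 -0.05 -4.59] [0.54 0.45 0.35] grip 28.35719883441925 0.7105164533593958 [0.48443174 0.05886266 0.113542  ] 7.8
```

This tin reads 4.59 N, about 468 g, so it is the full one. I'll put it back in its well softly and move the other two first.

>>> {"op": "send_rows", "data": {"commands": [[[0,0,-0.8],0],[[0,0,-0.8],0],[[0,0,-0.5],0],[[0,0,-0.4],0],[[0,0,-0.25],0],[[0,0,-0.2],0],[[0,0,-0.1],0],[[0,0,0],0]]}}

```text
time_s: 8.6
tcp_pos: [0.4846, 0.0589, 0.0526]
tool_rot: [180.0, -0.0, 72.8]
force: [0.2, 0.4, -4.6]
opening: 0.708
grasp_force: 28.2
```

>>> {"op": "send_rows", "data": {"commands": [[[0,0,-0.1],0],[[0,0,0],0]]}}

```text
time_s: 8.8
tcp_pos: [0.4845, 0.0589, 0.0507]
tool_rot: [180.0, -0.0, 72.8]
force: [-0.3, -0.5, -5.1]
opening: 0.71
grasp_force: 28.2
```

>>> {"op": "send_rows", "data": {"commands": [[[0,0,-0.06],0],[[0,0,0],0],[[0,0,0],0]]}}

```text
time_s: 9.1
tcp_pos: [0.4848, 0.0589, 0.0503]
tool_rot: [180.0, -0.0, 72.8]
force: [-2.3, 0.0, 6.6]
opening: 0.71
grasp_force: 29.0
```

>>> {"op": "send_rows", "data": {"commands": [[[0,0,-0.05],0],[[0,0,0],0],[[0,0,0],0]]}}

```text
time_s: 9.4
tcp_pos: [0.4848, 0.0589, 0.0502]
tool_rot: [180.0, -0.1, 72.8]
force: [-6.3, -0.9, 16.6]
opening: 0.709
grasp_force: 29.8
```

Seated. I'll release, then rise and move to the middle tin at +0.0294, +0.0956.

>>> {"op": "send_rows", "data": {"commands": [[[0,0,0.05],0],[[0,0,0],0],[[0,0,0],0],[[0,0,0],0],[[0,0,0.5],0],[[0,0,1],0],[[0,0,1],0],[[0,0,1],0]], "claw": 100}}

```text
time_s: 10.2
tcp_pos: [0.4844, 0.0588, 0.1206]
tool_rot: [180.0, 0.0, 72.8]
force: [-0.5, -0.1, 0.1]
opening: 0.996
grasp_force: 0.0
```

>>> {"op": "send_rows", "data": {"commands": [[[0,0,1],0],[[0.3,0.95,1],0],[[0.3,0.95,0],0],[[0.3,0.95,0],0],[[0.3,0.95,0],0],[[0.3,0.95,0],0],[[0,0,0],0],[[0,0,0],0]]}}

```text
time_s: 11.0
tcp_pos: [0.5143, 0.1538, 0.1594]
tool_rot: [-180.0, 0.0, 72.9]
force: [-0.2, -1.1, 0.8]
opening: 1.001
grasp_force: 0.0
```

```bash
python3 - <<'E'
from h import *
c=snap('wrist','w3.png'); s=sensors.read_state(); print(s['tcp_pos'],s['tool_rot'])
weigh(8)
P=np.array([(.485,.059,.102),(.5144,.1546,.102),(.544,.250,.102)])
print(cv2.projectPoints(P,cv2.Rodrigues(np.array(c['R']))[0],np.array(c['t'],float),np.array(c['mtx'],float),np.array(c['dist'],float))[0])
E
```

```text
[0.51418111 0.15293763 0.15930109] [-1.79983656e+02  5.63736157e-02  7.28050212e+01]
F [-0.03 -0.06 -0.07] [0.38 0.54 0.54] grip 0.0 1.0011727604661014 [0.5144341  0.15350115 0.15947286] 11.45
[[[279.75947102 321.44873871]]

 [[279.75320552 211.07020756]]

 [[280.12095841  68.86625601]]]
```

View pics/w3.png

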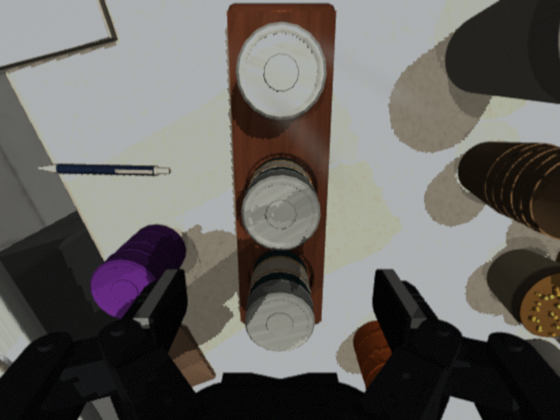

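The lids are at (281,211), (281,71) and (280,322), matching the predictions within 2 px. The full tin is back in its well. Descending on the middle tin.

>>> {"op": "send_rows", "data": {"commands": [[[0,0.05,-1],0],[[0,0,-1],0],[[0,0,-1],0],[[0,0,-1],0],[[0,0,-0.8],0],[[0,0,-0.5],0],[[0,0,-0.15],0],[[0,0,0],0]], "claw": 80}}

```text
time_s: 12.25
tcp_pos: [0.5145, 0.1548, 0.0504]
tool_rot: [-180.0, 0.0, 72.8]
force: [0.7, -0.0, -0.5]
opening: 0.797
grasp_force: 0.0
```

>>> {"op": "send_rows", "data": {"commands": [[[0,0,0],0],[[0,0,0],0],[[0,0,0],0],[[0,0,0],0]], "claw": 72.3}}

```text
time_s: 12.65
tcp_pos: [0.5152, 0.155, 0.0511]
tool_rot: [179.9, -0.1, 72.8]
force: [1.1, -0.1, 1.5]
opening: 0.725
grasp_force: 3.3
```

>>> {"op": "send_rows", "data": {"commands": [[[0,0,0],0],[[0,0,0],0],[[0,0,0],0]], "claw": 71.5}}

```text
time_s: 12.95
tcp_pos: [0.5153, 0.1551, 0.0512]
tool_rot: [179.9, -0.1, 72.8]
force: [0.4, -0.3, 5.7]
opening: 0.722
grasp_force: 14.3
```

>>> {"op": "send_rows", "data": {"commands": [[[0,0,0.2],0],[[0,0,0.3],0],[[0,0,0.7],0],[[0,0,1],0],[[0,0,1],0],[[0,0,0.6],0],[[0,0,0],0],[[0,0,0],0]]}}

```text
time_s: 13.75
tcp_pos: [0.5142, 0.1549, 0.1264]
tool_rot: [-180.0, -0.0, 72.8]
force: [-0.4, -0.6, -2.5]
opening: 0.718
grasp_force: 14.3
```

```bash
python3 -c "
from h import *
weigh(8)"
```

```text
F [-0.05 -0.1  -2.51] [0.62 0.41 0.62] grip 14.324512928724289 0.7194054765544873 [0.51416258 0.15471025 0.12590221] 14.15
```

That reads 2.51 N, about 256 g, so it is a part-used tin. I'll raise it, head for the board and measure the board's near corners from the earlier wrist views.

>>> {"op": "send_rows", "data": {"commands": [[[0,0,0.8],0],[[0,0,1],0],[[0,-0.2,1],0],[[0,-0.5,1],0],[[0,-0.8,0.2],0],[[0,-1,0],0],[[0,-1,0],0],[[0,-1,0],0]]}}

```text
time_s: 14.95
tcp_pos: [0.5137, 0.063, 0.2055]
tool_rot: [-179.9, 0.0, 72.8]
force: [0.3, -1.0, -2.5]
opening: 0.718
grasp_force: 14.4
```

>>> {"op": "send_rows", "data": {"commands": [[[0,-1,0],0],[[0,-1,0],0],[[0,-1,0],0],[[0,-1,0],0],[[0,-1,0],0],[[0,-1,0],0],[[0,-0.5,0],0],[[0,0,0],0]]}}

```text
time_s: 15.75
tcp_pos: [0.5137, -0.0674, 0.2058]
tool_rot: [-180.0, 0.1, 72.6]
force: [0.8, -0.3, -2.3]
opening: 0.712
grasp_force: 14.4
```

```bash
python3 - <<'E'
from h import *
c=dict(np.load('pics/w1.png.npz'));A=ray(c,(315,308),.016);B=ray(c,(438,297),.016);print(A,B,np.linalg.norm(A-B))
c=snap('wrist','w4.png');print(sensors.read_state()['tcp_pos'])
hsv=cv2.cvtColor(c['img'],cv2.COLOR_RGB2HSV);m=cv2.inRange(hsv,(12,50,130),(30,200,255))
k,l,st,_=cv2.connectedComponentsWithStats(m);print([list(map(int,x)) for x in st if x[4]>1500])
cv2.imwrite('pics/w4m.png',np.hstack([c['img'][:,:,::-1]]))
E
```

```text
[ 0.46429554 -0.14187827  0.016     ] [ 0.62721105 -0.17418267  0.016     ] 0.16608743356460626
[ 0.51395988 -0.06565052  0.20586464]
[[0, 0, 560, 420, 227247], [312, 151, 61, 63, 2383], [333, 233, 66, 73, 2066], [275, 306, 84, 77, 3036]]
```

View pics/w4.png

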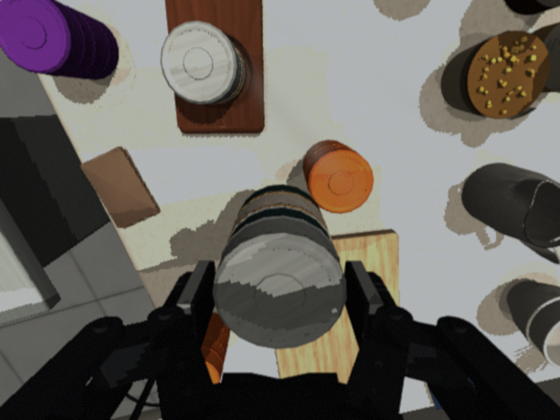

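The picture shows the tin held straight. The orange look-alike at (340,180) is clear below it, and the board corner is at (398,231). The board centre is about (0.523,-0.290). The first tin goes to (0.511,-0.354).

>>> {"op": "send_rows", "data": {"commands": [[[0,-1,0],0],[[0,-1,0],0],[[0,-1,0],0],[[0,-1,0],0],[[0,-1,0],0],[[0,-1,0],0],[[0,-1,0],0],[[0,-1,0],0]]}}

```text
time_s: 16.6
tcp_pos: [0.515, -0.224, 0.206]
tool_rot: [-180.0, -0.1, 73.0]
force: [-0.5, 0.3, -2.9]
opening: 0.718
grasp_force: 14.4
```

>>> {"op": "send_rows", "data": {"commands": [[[-0.1,-1,0],0],[[0,-1,0],0],[[0,-1,0],0],[[0,-1,0],0],[[0,-1,0],0],[[0,-1,-0.5],0],[[0,-0.4,-1],0],[[0,0,-1],0]]}}

```text
time_s: 17.4
tcp_pos: [0.5131, -0.3537, 0.1557]
tool_rot: [179.9, 0.0, 72.8]
force: [-1.0, 0.2, -2.3]
opening: 0.717
grasp_force: 14.4
```

>>> {"op": "send_rows", "data": {"commands": [[[0,0,-1],0],[[0,0,-1],0],[[0,0,-1],0],[[0,0,-0.8],0],[[0,0,-0.5],0],[[0,0,-0.3],0],[[0,0,-0.1],0],[[0,0,0],0]]}}

```text
time_s: 18.2
tcp_pos: [0.5128, -0.3533, 0.0627]
tool_rot: [180.0, 0.0, 72.8]
force: [0.1, 0.8, -1.9]
opening: 0.715
grasp_force: 14.4
```

>>> {"op": "send_rows", "data": {"commands": [[[0,0,-0.1],0],[[0,0,-0.1],0],[[0,0,-0.1],0],[[0,0,0],0],[[0,0,0],0]]}}

```text
time_s: 18.7
tcp_pos: [0.5124, -0.3531, 0.0564]
tool_rot: [180.0, -0.0, 72.8]
force: [-0.6, -0.7, -2.4]
opening: 0.715
grasp_force: 14.4
```

>>> {"op": "send_rows", "data": {"commands": [[[0,0,-0.05],0],[[0,0,0],0],[[0,0,0],0]]}}

```text
time_s: 19.0
tcp_pos: [0.5124, -0.3531, 0.0554]
tool_rot: [-180.0, -0.0, 72.8]
force: [0.5, -0.3, -2.4]
opening: 0.718
grasp_force: 14.4
```

>>> {"op": "send_rows", "data": {"commands": [[[0,0,-0.05],0],[[0,0,0],0],[[0,0,0],0]]}}

```text
time_s: 19.3
tcp_pos: [0.5126, -0.3533, 0.0552]
tool_rot: [180.0, -0.0, 72.8]
force: [-1.6, 1.5, 5.8]
opening: 0.72
grasp_force: 15.0
```

>>> {"op": "send_rows", "data": {"commands": [[[0,0,-0.03],0],[[0,0,0],0],[[0,0,0],0]]}}

```text
time_s: 19.6
tcp_pos: [0.5127, -0.3533, 0.0551]
tool_rot: [180.0, -0.0, 72.8]
force: [-2.8, 3.4, 10.3]
opening: 0.719
grasp_force: 15.3
```

The tin is down. I'll open, rise and go to the left tin at (0.544, 0.250).

>>> {"op": "send_rows", "data": {"commands": [[[0,0,0.04],0],[[0,0,0],0],[[0,0,0],0],[[0,0,0],0],[[0,0,0.5],0],[[0,0,1],0],[[0,0,1],0],[[0,0,1],0]], "claw": 100}}

```text
time_s: 20.4
tcp_pos: [0.5125, -0.3533, 0.1259]
tool_rot: [180.0, 0.0, 72.8]
force: [0.1, -0.3, -0.1]
opening: 0.998
grasp_force: 0.0
```

>>> {"op": "send_rows", "data": {"commands": [[[0,0,1],0],[[0,0,1],0],[[0,0.5,1],0],[[0,1,0.5],0],[[0,1,0],0],[[0,1,0],0],[[0,1,0],0],[[0,1,0],0]]}}

```text
time_s: 21.2
tcp_pos: [0.5125, -0.2425, 0.1954]
tool_rot: [180.0, -0.0, 72.8]
force: [-0.6, 0.1, -0.7]
opening: 1.003
grasp_force: 0.0
```

>>> {"op": "send_rows", "data": {"commands": [[[0,1,0],0],[[0,1,0],0],[[0,1,0],0],[[0,1,0],0],[[0,1,0],0],[[0,1,0],0],[[0,1,0],0],[[0,1,0],0]]}}

```text
time_s: 22.0
tcp_pos: [0.5125, -0.0825, 0.1954]
tool_rot: [180.0, -0.0, 72.8]
force: [-0.1, -0.2, -1.1]
opening: 1.003
grasp_force: 0.0
```

>>> {"op": "send_rows", "data": {"commands": [[[0.2,1,0],0],[[0.2,1,0],0],[[0.2,1,0],0],[[0.2,1,0],0],[[0.2,1,0],0],[[0.2,1,0],0],[[0.2,1,0],0],[[0.2,1,0],0]]}}

```text
time_s: 22.8
tcp_pos: [0.5447, 0.0775, 0.1954]
tool_rot: [180.0, -0.0, 72.8]
force: [0.4, 0.6, 0.8]
opening: 1.0
grasp_force: 0.0
```

>>> {"op": "send_rows", "data": {"commands": [[[0,1,0],0],[[0,1,0],0],[[0,1,-0.5],0],[[0,0,-1],0],[[0,0,0],0],[[0,0,0],0]]}}

```text
time_s: 23.4
tcp_pos: [0.5444, 0.1361, 0.165]
tool_rot: [-180.0, 0.0, 72.8]
force: [0.1, -0.2, 0.1]
opening: 0.999
grasp_force: 0.0
```

```bash
python3 -c "
from h import *
c=snap('wrist','w5.png'); s=snap('scene','s5.png');print(sensors.read_state()['tcp_pos'])
cv2.imwrite('pics/j5.png',np.hstack([c['img'][:,150:450,::-1],s['img'][:,200:480,::-1]]))"
```

```text
[0.5452381  0.13612984 0.16577998]
```

View pics/j5.png

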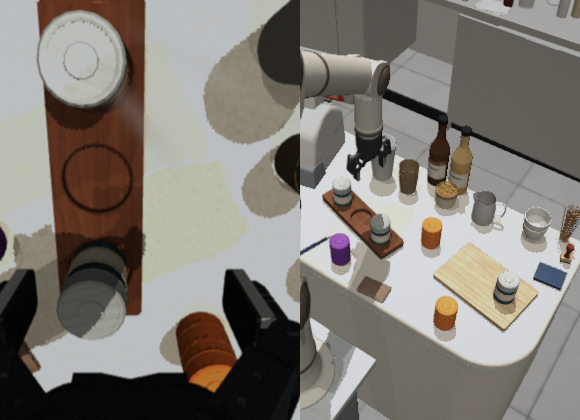

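The first tin stands upright on the board. The tool is still short of the left tin, so I'll move +0.114 in y and then descend.

>>> {"op": "send_rows", "data": {"commands": [[[0,1,0],0],[[0,1,0],0],[[0,1,0],0],[[0,1,0],0],[[0,1,0],0],[[0,0.7,0],0],[[0,0,0],0],[[0,0,0],0]]}}

```text
time_s: 24.3
tcp_pos: [0.5448, 0.25, 0.1649]
tool_rot: [180.0, 0.0, 72.8]
force: [-0.2, -0.2, 0.5]
opening: 1.001
grasp_force: 0.0
```

>>> {"op": "send_rows", "data": {"commands": [[[0,0,-1],0],[[0,0,-1],0],[[0,0,-1],0],[[0,0,-1],0],[[0,0,-0.9],0],[[0,0,-0.6],0],[[0,0,-0.2],0],[[0,0,0],0]], "claw": 85}}

```text
time_s: 25.1
tcp_pos: [0.5445, 0.25, 0.0504]
tool_rot: [-180.0, 0.0, 72.8]
force: [0.1, 0.1, -0.0]
opening: 0.848
grasp_force: 0.0
```

>>> {"op": "send_rows", "data": {"commands": [[[0,0,0],0],[[0,0,0],0],[[0,0,0],0],[[0,0,0],0]], "claw": 72.3}}

```text
time_s: 25.5
tcp_pos: [0.5452, 0.2509, 0.0515]
tool_rot: [179.9, -0.1, 72.8]
force: [-0.7, -0.8, 2.4]
opening: 0.722
grasp_force: 3.2
```

>>> {"op": "send_rows", "data": {"commands": [[[0,0,0],0],[[0,0,0],0],[[0,0,0],0]], "claw": 71.5}}

```text
time_s: 25.8
tcp_pos: [0.5452, 0.2509, 0.0516]
tool_rot: [179.9, -0.1, 72.8]
force: [-0.8, -0.9, 6.1]
opening: 0.721
grasp_force: 13.9
```

>>> {"op": "send_rows", "data": {"commands": [[[0,0,0.2],0],[[0,0,0.3],0],[[0,0,0.7],0],[[0,0,1],0],[[0,0,1],0],[[0,0,0.6],0],[[0,0,0],0],[[0,0,0],0]]}}

```text
time_s: 26.6
tcp_pos: [0.5442, 0.2509, 0.1266]
tool_rot: [-180.0, -0.0, 72.8]
force: [-1.2, -0.2, -2.6]
opening: 0.718
grasp_force: 14.0
```

```bash
python3 -c "
from h import *
weigh(8)"
```

```text
F [ 0.08  0.07 -1.75] [0.26 0.45 0.36] grip 14.025805592536926 0.7177049237607851 [0.54417551 0.25070175 0.12606636] 27.0
```

That reads 1.75 N, about 178 g, also part-used. It goes to (0.534,-0.231).

>>> {"op": "send_rows", "data": {"commands": [[[0,0,1],0],[[0,0,1],0],[[0,-0.3,1],0],[[0,-0.7,1],0],[[0,-1,0],0],[[0,-1,0],0],[[0,-1,0],0],[[0,-1,0],0]]}}

```text
time_s: 27.8
tcp_pos: [0.5443, 0.15, 0.2065]
tool_rot: [-180.0, 0.0, 72.8]
force: [0.3, 1.0, -1.1]
opening: 0.72
grasp_force: 14.1
```

>>> {"op": "send_rows", "data": {"commands": [[[0,-1,0],0],[[0,-1,0],0],[[0,-1,0],0],[[0,-1,0],0],[[0,-1,0],0],[[0,-1,0],0],[[0,-1,0],0],[[0,-1,0],0]]}}

```text
time_s: 28.6
tcp_pos: [0.5443, -0.01, 0.2065]
tool_rot: [-180.0, -0.0, 72.8]
force: [0.5, 0.1, -1.0]
opening: 0.718
grasp_force: 14.1
```

>>> {"op": "send_rows", "data": {"commands": [[[-0.1,-1,0],0],[[-0.1,-1,0],0],[[-0.1,-1,0],0],[[-0.1,-1,0],0],[[0,-1,0],0],[[0,-1,0],0],[[0,-1,0],0],[[0,-1,0],0]]}}

```text
time_s: 29.4
tcp_pos: [0.5363, -0.1699, 0.2065]
tool_rot: [-180.0, -0.0, 72.8]
force: [-0.7, 0.1, -2.1]
opening: 0.722
grasp_force: 14.1
```

>>> {"op": "send_rows", "data": {"commands": [[[0,-1,0],0],[[0,-1,0],0],[[0,-1,0],0],[[0,0,-0.7],0],[[0,0,-1],0],[[0,0,-1],0],[[0,0,-1],0],[[0,0,-1],0]]}}

```text
time_s: 30.2
tcp_pos: [0.5362, -0.2278, 0.111]
tool_rot: [-179.9, -0.0, 72.9]
force: [-0.5, 0.7, -2.0]
opening: 0.717
grasp_force: 14.1
```

>>> {"op": "send_rows", "data": {"commands": [[[0,0,-0.9],0],[[0,0,-0.7],0],[[0,0,-0.5],0],[[0,0,-0.3],0],[[0,0,-0.1],0],[[0,0,-0.1],0],[[0,0,0],0],[[0,0,0],0]]}}

```text
time_s: 31.0
tcp_pos: [0.5369, -0.2293, 0.0612]
tool_rot: [179.9, -0.0, 72.8]
force: [-0.9, 0.4, -2.3]
opening: 0.719
grasp_force: 14.1
```

>>> {"op": "send_rows", "data": {"commands": [[[0,0,-0.1],0],[[0,0,-0.1],0],[[0,0,0],0],[[0,0,0],0]]}}

```text
time_s: 31.4
tcp_pos: [0.5364, -0.2291, 0.0565]
tool_rot: [-180.0, -0.0, 72.8]
force: [-0.4, -0.3, -2.4]
opening: 0.719
grasp_force: 14.1
```

>>> {"op": "send_rows", "data": {"commands": [[[0,0,-0.06],0],[[0,0,0],0],[[0,0,0],0]]}}

```text
time_s: 31.7
tcp_pos: [0.5366, -0.2292, 0.0557]
tool_rot: [180.0, -0.0, 72.8]
force: [0.5, 0.1, 1.7]
opening: 0.719
grasp_force: 14.3
```

>>> {"op": "send_rows", "data": {"commands": [[[0,0,-0.04],0],[[0,0,0],0],[[0,0,0],0]]}}

```text
time_s: 32.0
tcp_pos: [0.5366, -0.2293, 0.0556]
tool_rot: [180.0, -0.0, 72.8]
force: [-2.8, 1.5, 8.8]
opening: 0.718
grasp_force: 14.8
```

Down. I'll release and go back to the full tin.

>>> {"op": "send_rows", "data": {"commands": [[[0,0,0.04],0],[[0,0,0],0],[[0,0,0],0],[[0,0,0],0],[[0,0,0.5],0],[[0,0,1],0],[[0,0,1],0],[[0,0,1],0]], "claw": 100}}

```text
time_s: 32.8
tcp_pos: [0.5365, -0.2293, 0.1267]
tool_rot: [180.0, 0.0, 72.8]
force: [-0.0, 0.6, 0.3]
opening: 0.996
grasp_force: 0.0
```

>>> {"op": "send_rows", "data": {"commands": [[[0,0,1],0],[[0,0.4,1],0],[[-0.2,1,0.3],0],[[-0.2,1,0],0],[[-0.2,1,0],0],[[-0.2,1,0],0],[[-0.2,1,0],0],[[-0.2,1,0],0]]}}

```text
time_s: 33.6
tcp_pos: [0.5124, -0.1005, 0.1722]
tool_rot: [180.0, -0.0, 72.8]
force: [0.0, 0.6, 0.3]
opening: 1.005
grasp_force: 0.0
```

>>> {"op": "send_rows", "data": {"commands": [[[-0.2,1,0],0],[[-0.2,1,0],0],[[-0.2,1,0],0],[[-0.2,1,0],0],[[-0.2,1,0],0],[[-0.2,1,0],0],[[-0.2,1,0],0],[[0,1,0],0]]}}

```text
time_s: 34.4
tcp_pos: [0.484, 0.0595, 0.1721]
tool_rot: [180.0, -0.0, 72.8]
force: [0.1, 0.2, 0.4]
opening: 1.001
grasp_force: 0.0
```

```bash
python3 - <<'E'
from h import *
c=snap('wrist','w6.png'); s=snap('scene','s6.png');print(sensors.read_state()['tcp_pos'])
cv2.imwrite('pics/j6.png',np.hstack([c['img'][:,150:450,::-1],s['img'][:,200:480,::-1]]))
P=np.array([(.485,.059,.102)])
print(cv2.projectPoints(P,cv2.Rodrigues(np.array(c['R']))[0],np.array(c['t'],float),np.array(c['mtx'],float),np.array(c['dist'],float))[0]-[150,0])
E
```

```text
[0.48446245 0.06190818 0.17204298]
[[[131.15984852 207.22461467]]]
```

View pics/j6.png

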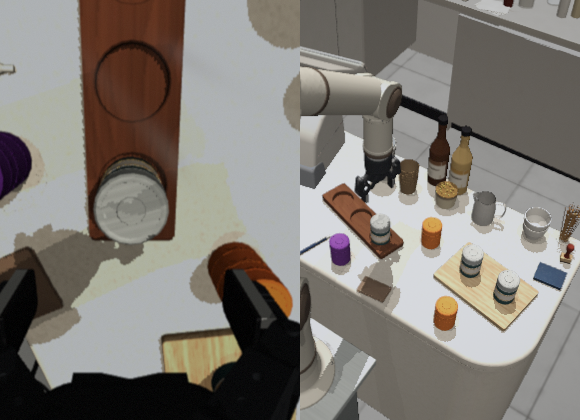

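Both light tins stand upright on the board. The full tin's lid is at (131,208) in the crop, where I predicted it. I'll grip it lightly and lift it high.

>>> {"op": "send_rows", "data": {"commands": [[[0,0,-1],0],[[0,0,-1],0],[[0,0,-1],0],[[0,0,-1],0],[[0,0,-1],0],[[0,0,-0.7],0],[[0,0,-0.35],0],[[0,0,0],0]], "claw": 85}}

```text
time_s: 35.3
tcp_pos: [0.484, 0.0579, 0.05]
tool_rot: [-179.9, 0.1, 72.8]
force: [-0.4, 0.8, 0.7]
opening: 0.852
grasp_force: 0.0
```

>>> {"op": "send_rows", "data": {"commands": [[[0,0,0],0],[[0,0,0],0],[[0,0,0],0],[[0,0,0],0]], "claw": 72.3}}

```text
time_s: 35.7
tcp_pos: [0.4849, 0.0586, 0.0511]
tool_rot: [179.9, -0.0, 72.8]
force: [-0.1, -2.2, 3.0]
opening: 0.723
grasp_force: 3.3
```

>>> {"op": "send_rows", "data": {"commands": [[[0,0,0],0],[[0,0,0],0],[[0,0,0],0]], "claw": 71.2}}

```text
time_s: 36.0
tcp_pos: [0.4849, 0.0585, 0.0512]
tool_rot: [179.9, -0.0, 72.8]
force: [-1.2, -2.2, 6.3]
opening: 0.714
grasp_force: 18.7
```

>>> {"op": "send_rows", "data": {"commands": [[[0,0,0.2],0],[[0,0,0.3],0],[[0,0,0.6],0],[[0,0,0.8],0],[[0,0,0.8],0],[[0,0,0.8],0],[[0,0,0.8],0],[[0,0,0.8],0]]}}

```text
time_s: 36.8
tcp_pos: [0.4842, 0.059, 0.1537]
tool_rot: [180.0, -0.0, 72.8]
force: [0.9, 0.2, -4.9]
opening: 0.714
grasp_force: 18.8
```

>>> {"op": "send_rows", "data": {"commands": [[[0,0,0.8],0],[[0,0,0.8],0],[[0,0,0.8],0],[[0,0,0.8],0],[[0,0,0.5],0],[[0,0,0.3],0],[[0,0,0],0],[[0,0,0],0]]}}

```text
time_s: 37.6
tcp_pos: [0.484, 0.0588, 0.2319]
tool_rot: [-180.0, 0.0, 72.8]
force: [0.1, 0.1, -4.6]
opening: 0.716
grasp_force: 18.9
```

```bash
python3 -c "
from h import *
weigh(8); s=snap('scene','s7.png');c=snap('wrist','w7.png')
cv2.imwrite('pics/j7.png',np.hstack([c['img'][:,150:450,::-1],s['img'][:,200:480,::-1]]))"
```

```text
F [-0.4   0.16 -4.11] [0.34 0.45 0.36] grip 18.926522433757782 0.7144873260984207 [0.48430764 0.05882811 0.23213946] 38.0
```

View pics/j7.png

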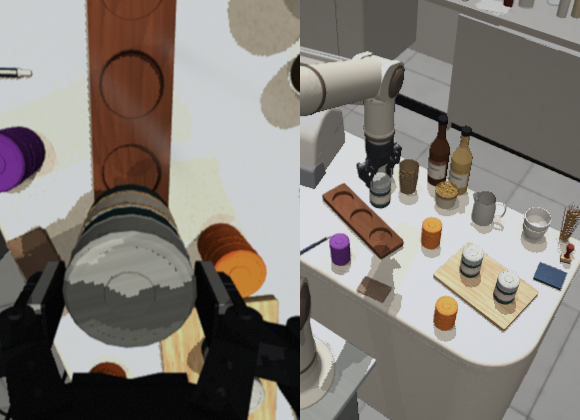

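The full tin is held upright with its base about 19 cm up and a steady 19 N grip. Both light tins are on the board.

```bash
python3 -c "
from rig import ticket
print(ticket.job_done())"
```

```text
the job is handed in; nothing more can be done
None
```

The two part-used tins (about 256 g and 178 g) stand upright on the birch board, and the full tin (about 450 g) is held still and upright with its base about 19 cm up; its grip briefly reached 39 N, over your 30 N limit, when I first picked it up to weigh it, and it is now held at 19 N.

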